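# Clear the foot plate and hold the post shoe over its outline

## Robot

A 7-joint arm with a two-finger parallel gripper is mounted at the origin on the work surface. World frame = base frame: x ahead of the robot, y to its left, z up, the work surface at z = 0. Lengths are in m, angles in rad, forces in N, time in s.
With the tool pointing down it reaches from about 0.4 to 0.925 m from the base axis. Payload 5.6 kg.
Tool frame: the origin (TCP) lies at the very end of the fingers, on their centre line; the grasp point (between the pads) lies 19 mm behind it; x points along the fingers, z is the direction in which the jaws open and shut, and the axes are right-handed (so a half turn about x gives the same grasp; the last joint's range is limited). The gripper opens to 85 mm and grips with 20 to 120 N. Pads are 22 mm wide; open, the fingers measure 114 mm over their backs; the gripper's body (76 mm by 85 mm) begins 54 mm behind the grasp point. The pads swing forward as they close: fully open they stand 13 mm farther back than shut.
Start: joints at [-1.201, 0.468, -0.012, 1.603, 0.006, 1.071, -0.056], TCP at [0.261, 0.595, 0.231] pointing down, gripper open.
Joint ranges: [-2.53, 2.53], [-0.31, 2.02], [-1.57, 1.55], [0.28, 2.44], [-1.29, 4.43], [0.15, 1.84], [-2.92, 2.92]. Speed limits (rad/s): [2.57, 2.57, 3.14, 3.14, 3.14, 3.14, 3.14].

## Interface

Orientations are given as a 3x3 rotation matrix whose columns are the frame's x, y, z axes.
In Python, from workcell import arm gives the robot as it stands. The module is installed in compiled form; this text tells all that it offers.
- The arm moves only by the tool play_rows, never from a script. Its argument "deltas" is one flat list of numbers, 7 for each row, row after row: the shift along the tool's x, y, z scaled (see below), then the turn, a rotation vector about the tool's x, y, z scaled (see below), then the opening, from 0 (shut) to 1 (fully open). In form: [tx, ty, tz, ax, ay, az, claw, tx, ty, tz, ax, ay, az, claw, ...]. A call has 1 to 5 rows; each row shifts and turns the pose as measured when the row begins, along the tool's axes as they then stand; what a row does not reach is not made up. The controller multiplies each number of a shift by 60 mm and each number of a turn by 5 degrees. A row lasts 1/8 s, in which the tool goes at most 62.5 mm and 10.7 degrees, less where a joint would pass 70% of its speed; a pose out of reach is approached as far as the arm can. A call with a number of a shift or a turn outside -1 to 1 is refused whole. A call with a gripper value outside its range is refused whole. The fingers move at their own pace and stop on an object; the grip force is fixed at half the most. Time passes only in rows, so rows that do not move let the fingers close. It gives the time, the measured TCP pose, the force and the opening at its end, in the units of the state.
- arm.read_state(): the state, without advancing time (a new reading comes with each control period).
- arm.snapshot(name): name is "scene" or "top" or "wrist"; returns a dict with "frame" (400x640x3 uint8, red, green, blue), "camera_matrix" (3x3 intrinsics, pixels), "distortion" ([k1, k2, p1, p2, k3] as OpenCV has them; the pictures are not rectified), "T" (4x4, takes a point from camera to world coordinates); the wrist camera has in their place "hand_eye" (4x4, takes a point from camera to tool coordinates, whose origin is the TCP and whose axes are the tool frame's). Camera axes: x right, y down, z forward; pixel columns grow to the right and rows downward; lengths in m; the calibration is good to about 2 mm. A picture is of the moment at which its call begins: read the wrist's pose just before it. There is no depth.
- arm.sign_off(): hands the job in, once; it reports no verdict.
Trained networks look in a picture, given as the dict that the camera call returned (one of the last four; its "shot" number tells which), for a name from the list of things; names that differ only in an ending like _2 or _b are one class to them, and where a whole thing is asked for, a point or a joint stands for the part that bears it (a point fixed in the world has none). Each returns a list of dicts, best first, with "score" (0 to 1); they miss things now and then, are a little off and sometimes report something else, mostly with a low value. They report only what shows in the picture. A call takes as long as a camera call. They do not tell look-alikes from the thing itself.
- arm.regions_of(picture, query): "region" (400x640 bool, what is visible of it) and "point" ([row, column] in pixels, amid what is visible of it).
The state is a dict: "time_s": time; "joint_positions": joint angles; "dq": joint speeds; "joint_torque": joint torques, N m; "position": TCP position; "tcp_rot": TCP orientation; "wrist_force": force on the tool from outside, world axes, zero at the start; "ft_torque": the same for the moment, N m; "gripper_width": opening from 0.0 (shut) to 1.0 (fully open).
Only numpy, scipy, OpenCV 4.12 (cv2) and the standard library are available. Lean on these libraries where they do the work, as an engineer would, in place of code of your own. Each camera call takes 0.05 s, during which the arm holds its last target. There are 200 camera calls.

## Task

Use the blue scraper block to sweep the three loose steel offcuts off the orange foot plate onto the bench (do not touch them with the gripper), then stand the scraper upright on the bench, off the plate, and let it go. Then pick up the aluminium post shoe, carry it over whatever stands in between, and finish while still holding it: motionless and level, its flange hovering about 20 mm above the white outline on the plate, centred and squarely lined up with it, long side along long side. The shoe must never touch the plate, and the other things on the bench stay where they are.

Things in the scene. Friction and masses are not known exactly. Their poses are not given: they have to be found in the camera images.
- plate: Orange painted steel foot plate, fixed flat on the bench: 130 mm along its x, 180 mm along its y, 12 mm thick. Origin: centre of its underside, on the bench.
- mark (a point): Centre of the white outline painted on the plate's top face, 12 mm above the bench, over the plate's centre; axes as the plate's. The outline has the flange's size: 80 mm along x, 110 mm along y.
- chip0: Loose bare-steel offcut, 20 x 14 x 6 mm, 12 g, lying flat on the plate at the start, within 37 mm of the plate's centre along the plate's x and 46 mm along its y. Origin: centre of its underside. It slides easily.
- chip1: Loose bare-steel offcut, 18 x 16 x 6 mm, 12 g, lying flat on the plate at the start, within 37 mm of the plate's centre along the plate's x and 46 mm along its y. Origin: centre of its underside. It slides easily.
- chip2: Loose bare-steel offcut, 22 x 13 x 6 mm, 12 g, lying flat on the plate at the start, within 37 mm of the plate's centre along the plate's x and 46 mm along its y. Origin: centre of its underside. It slides easily.
- scraper: Scraper block standing on the bench, 180 to 290 g, 77 mm high: a blue blade block with black rubber sole, 120 mm along its x, 34 mm along its y, from the underside to 30 mm up; above it a black handle 70 mm along x, 26 mm along y, up to 77 mm. Grip the handle from above across its 26 mm. It sweeps along its y. Origin: centre of its underside, z up.
- shoe: Aluminium post shoe standing on the bench, 300 to 520 g: a flat flange 80 mm along its x, 110 mm along its y, 6 mm thick, with a square 36 x 36 mm post stub on its centre up to 75 mm above the underside. Grip the stub from above. Origin: centre of the underside, z up. A half turn about z makes no difference.
- level: Yellow spirit level standing on edge, loose: 400 mm along its x, 24 mm wide, 60 mm high. Origin: centre of its underside. It stands between the plate and either the shoe or the scraper; leave it alone.
- profile: Grooved aluminium frame profile standing on edge, loose: 360 mm along its x, 30 mm wide, 60 mm high. Origin: centre of its underside. It stands on the other side of the plate; leave it alone.
- tape: Yellow tape roll lying flat, 100 mm across, 48 mm high, origin centre of the underside; leave alone.
- spray: Green spray can with pale label, 60 mm across, 170 mm high, origin centre of the underside; leave alone.
- jar: Pale jar with red cap, 72 mm across, 90 mm high, origin centre of the underside; leave alone.
- driver: Screwdriver with red handle lying on the bench, 200 mm long, under 30 mm high, origin midway along it, on the bench; leave alone.
- mug: White mug, 80 mm across, 90 mm high, origin centre of the underside; leave alone.
Not all that is in view belongs to the job. There is more than one size of the plate; the one meant has the size given above. Leave any yellow look-alike of the shoe alone.

How it is judged:
On the way, in this order (a step that is already met when the one before it is completed fails the run):
1. all three offcuts are off the plate, down on the bench (height (world z) of each of chip0, chip1, chip2 below 0.01 m), for 0.2 s.
2. the scraper stands upright on the bench, let go (height (world z) of scraper below 0.004 m and angle between scraper's own z axis and vertical below 0.1 rad and contact force between the fingers and scraper below 0.1 N), for 0.2 s.
3. the shoe is lifted clear of the bench (height (world z) of shoe above 0.05 m), for 0.1 s.
At the end, for the whole second after the job is handed in: Shoe held still, touching only the gripper, underside 10-30 mm above the plate, centre within 8 mm of the outline's, sides within 0.1 rad, tilt under 0.08 rad; the offcuts off the plate (origins under 10 mm above the bench); the scraper upright on the bench, untouched (all of step 1 and all of step 2 and horizontal distance between shoe and mark below 0.008 m and z of shoe in the frame of mark between 0.01 and 0.03 m and angle between the x axis of shoe and the x axis of mark, either way round below 0.1 rad and angle between shoe's own z axis and vertical below 0.08 rad and linear speed of shoe below 0.01 m/s and angular speed of shoe below 0.1 rad/s and contact force between the fingers and shoe above 1 N and contact force between shoe and plate below 0.1 N and contact force between shoe and scraper below 0.1 N and contact force between shoe and chip0 below 0.1 N and contact force between shoe and chip1 below 0.1 N and contact force between shoe and chip2 below 0.1 N and contact force between shoe and level below 0.1 N and contact force between shoe and profile below 0.1 N and contact force between shoe and tape below 0.1 N and contact force between shoe and spray below 0.1 N and contact force between shoe and jar below 0.1 N and contact force between shoe and driver below 0.1 N and contact force between shoe and mug below 0.1 N); the arm keeps its last pose, push and grip.
It fails at once if the shoe touches the plate (contact force between shoe and plate above 0.3 N).
It fails at once if an offcut is touched by the gripper, the arm or the shoe (contact force between any of the fingers, the arm, shoe and chip0 above 0.3 N or contact force between any of the fingers, the arm, shoe and chip1 above 0.3 N or contact force between any of the fingers, the arm, shoe and chip2 above 0.3 N).
It fails at once if a bystander (level, profile, tape, can, jar, screwdriver, mug) is displaced by more than 20 mm (distance of any of level, profile, tape, spray, jar, driver, mug from where it was at the start of the episode above 0.02 m).
It also fails if it takes over 69 s, if anything falls off the work surface, if the arm or the gripper's body presses on something with over 40 N, if the wrist force passes 120 N, or if a joint passes its speed limit or range.

## Working session

There is one attempt and no reset: what is moved stays moved. The work goes in short steps, Python scripts to look and compute and a tool call to move; the robot and the scene stay as the last step left them, time stands still between calls to the robot, and variables do not carry over. Pictures are saved under pics/ and viewed, about 8 in all and at most 12, crops included, and the job is handed in when it is done.

Besides the shell and the picture viewer there is one more tool, called after "Emit:" as name(argument=value, ...) on one line, values as JSON. play_rows: Moves the arm, as the interface text tells. Shifts and turns lie within -1 to 1; 1 stands for 60 mm of shift or 5 degrees of turn. Its arguments: {"type":"object","properties":{"deltas":{"type":"array"}},"required":["deltas"]}

```bash
mkdir -p pics; cat > h.py <<'E'
import numpy as np, cv2
from workcell import arm
def ray(s,uv,T=None):
    T=s["T"] if T is None else T
    p=cv2.undistortPoints(np.array(uv,float).reshape(-1,1,2),s["camera_matrix"],np.array(s["distortion"])).reshape(-1,2)
    d=np.c_[p,np.ones(len(p))]@T[:3,:3].T
    return T[:3,3],d
def onz(s,uv,z,T=None):
    o,d=ray(s,uv,T); return o+d*((z-o[2])/d[:,2])[:,None]
def proj(s,P,T=None):
    T=s["T"] if T is None else T
    P=np.array(P,float).reshape(-1,3); W=np.linalg.inv(T)
    return cv2.projectPoints(P@W[:3,:3].T+W[:3,3],np.zeros(3),np.zeros(3),s["camera_matrix"],np.array(s["distortion"]))[0].reshape(-1,2)
def save(n,f): cv2.imwrite("pics/"+n,np.ascontiguousarray(f[:,:,::-1]))
E
python3 - <<'E'
from h import *
st=arm.read_state();print(st["time_s"],st["position"],st["tcp_rot"],st["gripper_width"])
for n in("top","scene"):
    s=arm.snapshot(n);save(n+"0.png",s["frame"]);print(n,s["T"].round(3).tolist(),s["camera_matrix"].round(0).tolist())
    for q in["plate","scraper","shoe","chip0","level","profile"]+(["tape","spray","jar","driver","mug"] if n=="top" else []):
        for r in arm.regions_of(s,q):
            m=r["region"].astype(np.uint8)
            c,_=cv2.findContours(m,0,2);c=max(c,key=cv2.contourArea) if c else None
            box=cv2.minAreaRect(c)
            g=onz(s,cv2.boxPoints(box),0.012 if q in("plate","chip0") else 0)
            print(q,round(r["score"],2),r["point"],m.sum(),"box",g[:,:2].round(3).tolist())
E
```

```text
0.0 [0.2605983  0.59484653 0.2303113 ] [[-6.16497104e-04 -9.15978608e-01  4.01226631e-01]
 [-1.72108287e-03  4.01227085e-01  9.15977000e-01]
 [-9.99998329e-01 -1.25847114e-04 -1.82383043e-03]] 0.9999068750524837
top [[0.01, -0.987, 0.163, 0.355], [-1.0, -0.011, -0.006, 0.003], [0.007, -0.163, -0.987, 1.174], [0.0, 0.0, 0.0, 1.0]] [[434.0, 0.0, 329.0], [0.0, 434.0, 196.0], [0.0, 0.0, 1.0]]
plate 0.57 [206.7, 326.1] 3077 box [[0.457, 0.093], [0.59, 0.092], [0.585, -0.092], [0.452, -0.087]]
plate 0.42 [149.5, 162.9] 1066 box [[0.732, 0.521], [0.732, 0.404], [0.634, 0.397], [0.633, 0.511]]
plate 0.29 [195.5, 236.4] 2140 box [[0.372, 0.279], [0.749, 0.27], [0.746, 0.225], [0.37, 0.235]]
scraper 0.74 [195.3, 468.0] 796 box [[0.602, -0.344], [0.619, -0.4], [0.499, -0.432], [0.482, -0.377]]
shoe 0.92 [218.8, 188.8] 1092 box [[0.483, 0.453], [0.533, 0.353], [0.463, 0.315], [0.413, 0.414]]
shoe 0.59 [284.4, 160.9] 1186 box [[0.273, 0.505], [0.369, 0.449], [0.329, 0.378], [0.234, 0.434]]
level 0.9 [193.6, 421.7] 2028 box [[0.356, -0.227], [0.782, -0.242], [0.782, -0.285], [0.356, -0.268]]
profi
[... 1471 characters left out ...]
27]]
plate 0.92 [203.9, 315.0] 1339 box [[0.452, -0.087], [0.454, 0.146], [0.601, 0.082], [0.591, -0.133]]
plate 0.47 [168.6, 432.9] 660 box [[0.664, 0.38], [0.538, 0.55], [0.614, 0.6], [0.732, 0.428]]
scraper 0.71 [256.8, 226.7] 655 box [[0.477, -0.41], [0.429, -0.342], [0.574, -0.31], [0.615, -0.376]]
shoe 0.85 [137.8, 361.3] 373 box [[0.184, 0.464], [0.195, 0.56], [0.362, 0.451], [0.35, 0.364]]
shoe 0.84 [159.4, 383.1] 465 box [[0.455, 0.322], [0.362, 0.485], [0.459, 0.492], [0.544, 0.332]]
level 0.6 [243.5, 269.1] 1504 box [[0.306, -0.249], [0.279, -0.184], [0.75, -0.21], [0.762, -0.264]]
profile 0.57 [172.7, 366.3] 1100 box [[0.343, 0.232], [0.291, 0.33], [0.629, 0.318], [0.664, 0.231]]
```

```bash
python3 - <<'E'
import cv2
a=cv2.imread("pics/top0.png");b=a[90:310,120:520]
cv2.imwrite("pics/top0c.png",cv2.resize(b,None,fx=2,fy=2,interpolation=2))
E
```

```text
(no output)
```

View pics/top0c.png

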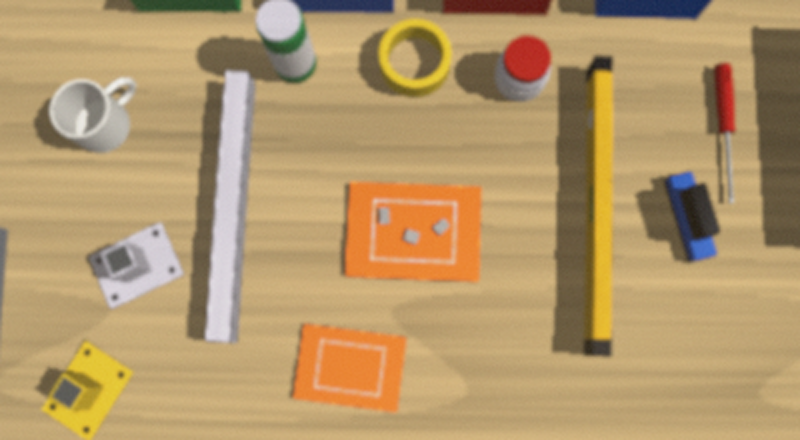

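The top view shows the 130×180 plate at crop (412,232) with three chips inside the outline. The blue scraper is at (692,217), beyond the yellow level. The grey shoe is at (135,262), beyond the profile. The yellow look-alike and the smaller plate lie at the bottom.

```bash
cat >> h.py <<'E'
from scipy.spatial.transform import Rotation as R
from scipy.optimize import minimize
def boxpts(c,s): # box corners: size (x,y) z0,z1
    return [[i*s[0]/2,j*s[1]/2,z] for i in(-1,1) for j in(-1,1) for z in(c[0],c[1])]
def fit(s,mask,parts,x0,T=None,zoff=0):
    "parts: list of corner lists; maximise soft IoU of union of hulls with mask by (x,y,yaw)"
    m=cv2.GaussianBlur(mask.astype(np.float32),(0,0),1.2)
    def f(p):
        im=np.zeros(m.shape,np.uint8);c,n=np.cos(p[2]),np.sin(p[2])
        for q in parts:
            q=np.array(q);P=np.c_[q[:,0]*c-q[:,1]*n+p[0],q[:,0]*n+q[:,1]*c+p[1],q[:,2]+zoff]
            h=cv2.convexHull(proj(s,P,T).astype(np.float32))
            cv2.fillConvexPoly(im,np.round(h*16).astype(np.int32),255,cv2.LINE_AA,4)
        g=cv2.GaussianBlur(im.astype(np.float32)/255,(0,0),1.2)
        return 1-np.minimum(g,m).sum()/np.maximum(g,m).sum()
    best=None
    for k in range(3):
        x0=np.array(x0,float)
        r=minimize(f,x0,method="Nelder-Mead",options=dict(initial_simplex=np.vstack([x0,x0+[.012,0,0],x0+[0,.012,0],x0+[0,0,.1]]),xatol=1e-4,fatol=1e-5))
        x0=r.x
    return r.x,r.fun
def tw(st): # wrist cam pose
    W=np.eye(4);W[:3,:3]=st["tcp_rot"];W[:3,3]=st["position"];return W
def plan(pts,maxmm=55,maxdeg=5,st=None):
    "pts: list of (x,y,z,jaw yaw deg|None,nrows). prints rows in tool units"
    st=st or arm.read_state();p=np.array(st["position"]);Rm=np.array(st["tcp_rot"])
    for x,y,z,yaw,n in pts:
        t=np.array([x,y,z])
        cur=np.degrees(np.arctan2(Rm[1,2],Rm[0,2]));yaw=cur if yaw is None else yaw
        dy=(yaw-cur+180)%360-180
        for k in range(n):
            d=Rm.T@((t-p)/(n-k))/.06
            a=np.radians(yaw-dy*(n-k-1)/n);z_=np.array([np.cos(a),np.sin(a),0]);x_=np.array([0,0,-1.])
            Rn=np.c_[x_,np.cross(z_,x_),z_]
            w=np.degrees(R.from_matrix(Rm.T@Rn).as_rotvec())/5
            print("  ",d.round(2).tolist(),w.round(2).tolist())
            p=p+Rm@d.round(2)*.06;Rm=Rn
E
python3 - <<'E'
from h import *
s=arm.snapshot("top");f=s["frame"];hsv=cv2.cvtColor(f,cv2.COLOR_RGB2HSV)
H,S,V=[hsv[...,i].astype(int) for i in range(3)]
def pick(m,uv):
    n,l=cv2.connectedComponents(m.astype(np.uint8));k=l[uv[1],uv[0]];return l==k
o=pick((H<14)&(S>170)&(V>140),(300,206));o=cv2.morphologyEx(o.astype(np.uint8),cv2.MORPH_CLOSE,np.ones((15,15)))
print("plate px",o.sum(),fit(s,o,[boxpts((0,.012),(.13,.18))],(.522,.001,0)))
b=(H>100)&(H<130)&(S>120)&(V>60);k=(V<70);m=np.zeros_like(b);m[170:225,445:490]=(b|k)[170:225,445:490]
c=pick(m,(466,199));print("scraper",c.sum(),fit(s,c,[boxpts((0,.03),(.12,.034)),boxpts((.03,.077),(.07,.026))],(.55,-.385,.26)))
r=max(arm.regions_of(s,"shoe"),key=lambda r:r["score"]);
sh=[boxpts((0,.006),(.08,.11)),boxpts((0,.075),(.036,.036))]
print("shoe",r["point"],fit(s,r["region"],sh,(.47,.385,.45)))
for r in arm.regions_of(s,"chip0")+arm.regions_of(s,"chip1"):print(r["score"],r["point"],r["region"].sum())
g=(S<90)&(V>90);g[:192]=0;g[218:]=0;g[:,:306]=0;g[:,348:]=0
n,l,stt,ce=cv2.connectedComponentsWithStats(g.astype(np.uint8))
for i in range(1,n):
  if stt[i,4]>8:print("blob",stt[i].tolist(),onz(s,[ce[i]],.015).round(3))
print("level ends",onz(s,[[419,125],[419,264]],.06).round(3))
plan([(.42,.30,.23,81,6),(.45,0,.23,93,5),(.53,-.36,.23,105,7)])
E
```

```text
plate px 1661 (array([ 0.52449251,  0.00255453, -0.03528194]), np.float64(0.5012001991271973))
scraper 603 (array([ 0.54967327, -0.37315732,  0.21426889]), np.float64(0.34382808208465576))
shoe [287.3, 159.1] (array([0.47 , 0.385, 0.45 ]), np.float64(1.0))
0.56 [205.7, 339.4] 31
0.52 [208.2, 323.1] 42
0.56 [205.7, 339.4] 31
0.52 [208.2, 323.1] 42
blob [309, 194, 6, 8, 35] [[0.543 0.043 0.015]]
blob [337, 200, 7, 7, 33] [[ 0.529 -0.035  0.015]]
blob [322, 205, 7, 7, 38] [[0.515 0.006 0.015]]
level ends [[ 0.737 -0.245  0.06 ]
 [ 0.366 -0.236  0.06 ]]
   [0.0, -0.73, -0.57] [-0.49, -0.0, 0.0]
   [0.0, -0.71, -0.61] [-0.49, 0.0, 0.0]
   [0.01, -0.68, -0.63] [-0.49, 0.0, 0.0]
   [0.0, -0.66, -0.66] [-0.49, 0.0, 0.0]
   [0.01, -0.63, -0.69] [-0.49, 0.0, 0.0]
   [0.0, -0.59, -0.72] [-0.49, 0.0, 0.0]
   [0.0, -0.26, -0.97] [-0.48, 0.0, 0.0]
   [0.0, -0.21, -0.98] [-0.48, 0.0, 0.0]
   [0.0, -0.17, -0.99] [-0.48, 0.0, 0.0]
   [0.0, -0.13, -1.0] [-0.48, 0.0, 0.0]
   [0.0, -0.09, -1.01] [-0.48, 0.0, 0.0]
   [0.0, -0.15, -0.87] [-0.34, 0.0, 0.0]
   [0.0, -0.12, -0.87] [-0.34, 0.0, 0.0]
   [0.0, -0.09, -0.87] [-0.34, 0.0, 0.0]
   [0.0, -0.07, -0.87] [-0.34, 0.0, 0.0]
   [0.0, -0.04, -0.88] [-0.34, 0.0, 0.0]
   [0.0, -0.02, -0.88] [-0.34, 0.0, 0.0]
   [0.0, 0.02, -0.87] [-0.34, 0.0, 0.0]
```

Emit:
play_rows(deltas=[0,-0.73,-0.57,-0.49,0,0,1,0,-0.71,-0.61,-0.49,0,0,1,0,-0.68,-0.63,-0.49,0,0,1,0,-0.66,-0.66,-0.49,0,0,1,0,-0.63,-0.69,-0.49,0,0,1])

```text
time_s: 1.78
position: [0.3955, 0.3483, 0.2307]
tcp_rot: [[0.0, -0.983, 0.181], [0.003, 0.181, 0.983], [-1.0, 0.0, 0.003]]
wrist_force: [1.1, 0.2, -0.5]
gripper_width: 1.0
```

Emit:
play_rows(deltas=[0,-0.59,-0.72,-0.49,0,0,1,0,-0.26,-0.97,-0.48,0,0,1,0,-0.21,-0.98,-0.48,0,0,1,0,-0.17,-0.99,-0.48,0,0,1,0,-0.13,-1,-0.48,0,0,1])

```text
time_s: 2.4
position: [0.4546, 0.0509, 0.2313]
tcp_rot: [[0.006, -0.999, -0.035], [0.006, -0.035, 0.999], [-1.0, -0.006, 0.005]]
wrist_force: [0.5, 0.1, -0.1]
gripper_width: 0.997
```

```bash
python3 - <<'E'
from h import *
st=arm.read_state();print(st["time_s"],st["position"],st["tcp_rot"].round(3).tolist())
s=arm.snapshot("wrist");save("w0.png",s["frame"]);print(s["hand_eye"].round(3).tolist(),s["camera_matrix"].round(0).tolist())
plan([(.54,-.36,.23,105,9)])
E
```

```text
2.4 [0.45462677 0.05088399 0.23127612] [[0.006, -0.999, -0.035], [0.006, -0.035, 0.999], [-1.0, -0.006, 0.005]]
[[0.0, -0.261, 0.965, -0.143], [0.0, -0.965, -0.261, 0.066], [1.0, 0.0, -0.0, -0.0], [0.0, 0.0, 0.0, 1.0]] [[289.0, 0.0, 317.0], [0.0, 289.0, 207.0], [0.0, 0.0, 1.0]]
   [0.0, -0.14, -0.75] [-0.3, 0.01, 0.07]
   [0.0, -0.12, -0.75] [-0.3, 0.0, 0.0]
   [0.0, -0.1, -0.75] [-0.3, 0.0, 0.0]
   [0.0, -0.08, -0.76] [-0.3, 0.0, 0.0]
   [0.0, -0.06, -0.76] [-0.3, 0.0, 0.0]
   [0.01, -0.04, -0.76] [-0.3, 0.0, 0.0]
   [0.0, -0.02, -0.76] [-0.3, 0.0, 0.0]
   [0.01, 0.01, -0.76] [-0.3, 0.0, 0.0]
   [0.0, 0.02, -0.76] [-0.3, 0.0, 0.0]
```

View pics/w0.png

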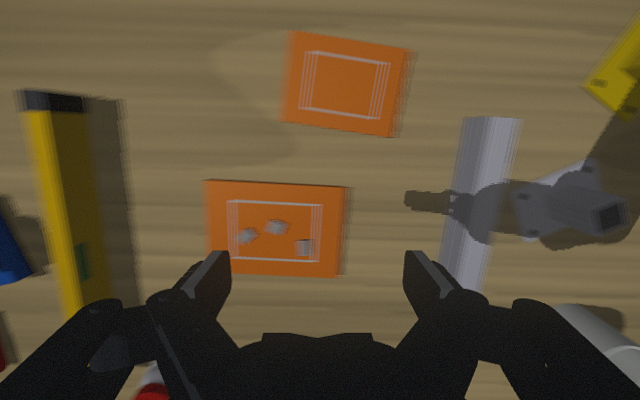

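Emit:
play_rows(deltas=[0,-0.14,-0.75,-0.3,0,0.07,1,0,-0.12,-0.8,-0.3,0,0,1,0,-0.1,-0.8,-0.3,0,0,1,0,-0.08,-0.8,-0.3,0,0,1,0,-0.06,-0.8,-0.3,0,0,1])

```text
time_s: 3.08
position: [0.5061, -0.1967, 0.2327]
tcp_rot: [[0.004, -0.987, -0.162], [0.003, -0.162, 0.987], [-1.0, -0.005, 0.002]]
wrist_force: [1.1, 0.5, 0.9]
gripper_width: 1.001
```

Emit:
play_rows(deltas=[0,-0.04,-0.8,-0.3,0,0,1,0,-0.02,-0.8,-0.3,0,0,1,0,0,-0.76,-0.1,0,0,1,0,0,-0.5,0,0,0,1,0,0,0,0,0,0,1])

```text
time_s: 3.7
position: [0.5443, -0.3727, 0.2322]
tcp_rot: [[0.005, -0.976, -0.22], [0.001, -0.22, 0.976], [-1.0, -0.005, 0.0]]
wrist_force: [-1.1, 0.5, -0.7]
gripper_width: 0.998
```

```bash
python3 - <<'E'
from h import *
st=arm.read_state();print(st["time_s"],st["position"],st["tcp_rot"].round(3).tolist())
s=arm.snapshot("wrist");save("w1.png",s["frame"])
np.save("w1.npy",s["frame"]);import pickle;pickle.dump((s,st),open("w1.pkl","wb"))
E
```

```text
3.7 [ 0.54432589 -0.37265162  0.23220192] [[0.005, -0.976, -0.22], [0.001, -0.22, 0.976], [-1.0, -0.005, 0.0]]
```

View pics/w1.png

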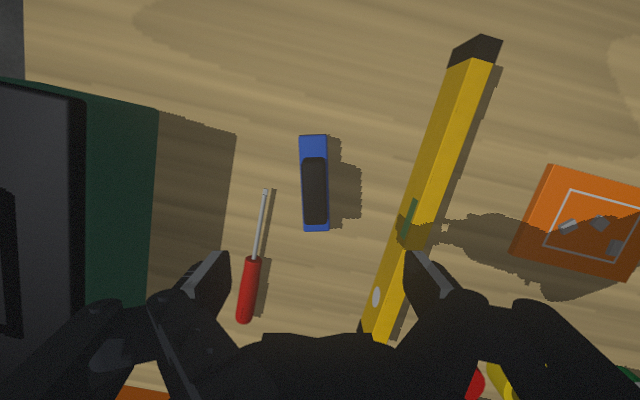

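The first wrist view is motion-blurred but shows the target plate and its chips near (277,228). In the second, the scraper stands at (314,183), almost aligned with the jaws. The driver is to its left at (255,250) and the level to its right.

```bash
cat > fs.py <<'E'
from h import *
SCR=[boxpts((0,.03),(.12,.034)),boxpts((.03,.077),(.07,.026))]
def scr(s,T,x0):
    hsv=cv2.cvtColor(s["frame"],cv2.COLOR_RGB2HSV).astype(int);H,S,V=hsv[...,0],hsv[...,1],hsv[...,2]
    b=((H>100)&(H<130)&(S>110)&(V>50)).astype(np.uint8)
    n,l,stt,ce=cv2.connectedComponentsWithStats(cv2.dilate(b,np.ones((3,3))))
    uv=proj(s,[[x0[0],x0[1],.03]],T)[0]
    i=min((i for i in range(1,n) if stt[i,4]>150),key=lambda i:np.hypot(*(ce[i]-uv)))
    m=(l==i)&(b>0);c=cv2.convexHull(np.argwhere(m)[:,::-1].astype(np.int32))
    im=np.zeros(m.shape,np.uint8);cv2.fillConvexPoly(im,c,1)
    print("blob",stt[i].tolist(),im.sum())
    return fit(s,im,SCR,x0,T)
E
python3 - <<'E'
from fs import *;import pickle
s,st=pickle.load(open("w1.pkl","rb"));T=tw(st)@s["hand_eye"]
p,e=scr(s,T,(.55,-.375,.22));print(p,e,"jaw deg",np.degrees(p[2])+90)
plan([(p[0],p[1],.15,np.degrees(p[2])+90,4),(p[0],p[1],.15,np.degrees(p[2])+90,1)])
E
```

```text
blob [303, 218, 27, 15, 259] 276
[ 0.65498751 -0.35046208  0.17156258] 0.8937206268310547 jaw deg 99.82981161344006
   [0.34, -0.47, -0.02] [0.15, 0.02, 0.06]
   [0.34, -0.47, -0.01] [0.15, 0.0, 0.0]
   [0.35, -0.47, -0.01] [0.15, 0.0, 0.0]
   [0.34, -0.46, 0.0] [0.15, 0.0, 0.0]
   [0.0, -0.0, 0.0] [0.0, 0.0, 0.0]
```

```bash
python3 - <<'E'
import re
t=open("fs.py").read()
a=t.index("    n,l,stt");z=t.index("    im=np.zeros")
t=t[:a]+'''    b=cv2.morphologyEx(b,cv2.MORPH_OPEN,np.ones((2,2)))
    uv=proj(s,[[x0[0],x0[1],.03]],T)[0]
    ij=np.argwhere(b)[:,::-1];ij=ij[np.hypot(*(ij-uv).T)<rad]
    c=cv2.convexHull(ij.astype(np.int32));m=b;print("uv",uv,"bb",ij.min(0),ij.max(0))
'''+t[z:].replace('print("blob",stt[i].tolist(),im.sum())','pass')
t=t.replace("def scr(s,T,x0)","def scr(s,T,x0,rad=75)")
open("fs.py","w").write(t)
E
python3 - <<'E'
from fs import *;import pickle
s,st=pickle.load(open("w1.pkl","rb"));T=tw(st)@s["hand_eye"]
p,e=scr(s,T,(.55,-.375,.22));print(p,e,"jaw deg",np.degrees(p[2])+90)
plan([(p[0],p[1],.15,np.degrees(p[2])+90,4)])
E
```

```text
uv [314.1501415  188.28578708] bb [300 136] [329 232]
[ 0.54851936 -0.37357036  0.26439444] 0.10294830799102783 jaw deg 105.14868558098244
   [0.34, -0.01, -0.01] [-0.12, 0.01, 0.06]
   [0.34, -0.01, -0.02] [-0.12, 0.0, 0.0]
   [0.34, -0.02, -0.01] [-0.12, 0.0, 0.0]
   [0.35, -0.01, -0.02] [-0.12, 0.0, 0.0]
```

Emit:
play_rows(deltas=[0.34,-0.01,-0.01,-0.12,0,0.06,0.75,0.34,-0.01,-0.02,-0.12,0,0,0.75,0.34,-0.02,-0.01,-0.12,0,0,0.75,0.35,-0.01,-0.02,-0.12,0,0,0.75,0,0,0,0,0,0,0.75])

```text
time_s: 4.38
position: [0.5485, -0.3654, 0.1415]
tcp_rot: [[-0.005, -0.962, -0.272], [0.008, -0.272, 0.962], [-1.0, 0.003, 0.009]]
wrist_force: [0.1, 0.8, -0.2]
gripper_width: 0.752
```

```bash
python3 - <<'E'
from fs import *
st=arm.read_state();s=arm.snapshot("wrist");T=tw(st)@s["hand_eye"];save("w2.png",s["frame"])
print(st["position"],st["tcp_rot"].round(3).tolist())
p,e=scr(s,T,(.5485,-.3736,.264),110);print(p,e,"jaw deg",np.degrees(p[2])+90)
plan([(p[0],p[1],.047,np.degrees(p[2])+90,4)])
E
```

```text
[ 0.54850028 -0.36536845  0.14147495] [[-0.005, -0.962, -0.272], [0.008, -0.272, 0.962], [-1.0, 0.003, 0.009]]
uv [307.3492718  201.80648973] bb [288 133] [325 259]
[ 0.54819561 -0.37416592  0.25101112] 0.07793968915939331 jaw deg 104.38187763063823
   [0.4, 0.01, -0.04] [0.07, 0.08, -0.01]
   [0.4, 0.01, -0.03] [0.07, 0.0, 0.0]
   [0.4, 0.02, -0.03] [0.07, 0.0, 0.0]
   [0.39, 0.01, -0.03] [0.07, 0.0, 0.0]
```

View pics/w2.png

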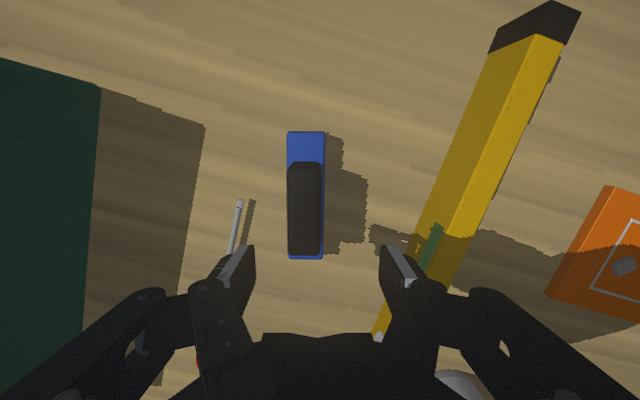

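The scraper stands between the open fingers at (306,195), parallel to the jaws' faces. I'll go down and grip it.

Emit:
play_rows(deltas=[0.4,0.01,-0.06,0,0.08,0,0.75,0.42,0.01,-0.06,0,0,0,0.75,0.42,0.01,-0.04,0,0,0,0.75,0.41,0.01,-0.02,0,0,0,0.75,0,0,0,0,0,0,0.75])

```text
time_s: 5.05
position: [0.5537, -0.3767, 0.0458]
tcp_rot: [[0.007, -0.962, -0.275], [-0.004, -0.275, 0.962], [-1.0, -0.005, -0.005]]
wrist_force: [0.4, 0.3, -0.9]
gripper_width: 0.749
```

```bash
python3 - <<'E'
from fs import *
plan([(.548,-.374,.042,105,1)])
E
```

```text
[0.06, 0.08, 0.07] [0.19, -0.06, 0.06]
```

Emit:
play_rows(deltas=[0.06,0.08,0.04,0.1,-0.06,0.06,0.7,0,0,0,0,0,0,0.1,0,0,0,0,0,0,0.1,0,0,0,0,0,0,0.1,0,0,0,0,0,0,0.1])

```text
time_s: 5.68
position: [0.5502, -0.3762, 0.046]
tcp_rot: [[0.005, -0.964, -0.266], [-0.002, -0.266, 0.964], [-1.0, -0.004, -0.003]]
wrist_force: [0.7, -0.1, -2.0]
gripper_width: 0.292
```

Emit:
play_rows(deltas=[0,0,0,0,0,0,0.1,0,0,0,0,0,0,0.1])

```text
time_s: 5.92
position: [0.55, -0.376, 0.0457]
tcp_rot: [[0.004, -0.964, -0.266], [-0.002, -0.266, 0.964], [-1.0, -0.004, -0.003]]
wrist_force: [-0.3, -0.4, -1.1]
gripper_width: 0.295
```

Emit:
play_rows(deltas=[-0.5,0,0,0,0,0,0.1,-0.6,0,0,0,0,0,0.1,-0.6,0,0,0,0,0,0.1,-0.6,0,0,0.3,0,0,0.1,-0.2,0,0,0.3,0,0,0.1])

```text
time_s: 6.55
position: [0.5479, -0.375, 0.1971]
tcp_rot: [[-0.001, -0.977, -0.213], [0.001, -0.213, 0.977], [-1.0, 0.001, 0.001]]
wrist_force: [0.6, -0.1, -2.4]
gripper_width: 0.295
```

```bash
python3 - <<'E'
from fs import *
st=arm.read_state();print(st["position"],st["tcp_rot"].round(3).tolist(),st["gripper_width"],st["wrist_force"])
s=arm.snapshot("top");f=s["frame"]
hsv=cv2.cvtColor(f,cv2.COLOR_RGB2HSV).astype(int);print(hsv[200,302],hsv[215,345],hsv[240,330])
for r in arm.regions_of(s,"plate"):
    if abs(r["point"][1]-326)<15 and abs(r["point"][0]-206)<8:
        m=r["region"].astype(np.uint8);m=cv2.morphologyEx(m,cv2.MORPH_CLOSE,np.ones((9,9)))
        print(m.sum(),fit(s,m,[boxpts((0,.012),(.13,.18))],(.522,.001,0)))
# colour-based: seeds
d=np.linalg.norm(cv2.cvtColor(f,cv2.COLOR_RGB2LAB).astype(float)-cv2.cvtColor(f,cv2.COLOR_RGB2LAB)[215,345],axis=2)
m=((hsv[...,0]<15)&(hsv[...,1]>150)).astype(np.uint8);w=np.zeros_like(m);w[172:240,280:372]=m[172:240,280:372]
c,_=cv2.findContours(w,0,2);c=cv2.convexHull(max(c,key=cv2.contourArea));w[:]=0;cv2.fillConvexPoly(w,c,1)
print(w.sum(),cv2.boundingRect(c),fit(s,w,[boxpts((0,.012),(.13,.18))],(.522,.001,0)))
plan([(.528,-.13,.185,90,6)])
E
```

```text
[ 0.54792822 -0.37500065  0.19708519] [[-0.001, -0.977, -0.213], [0.001, -0.213, 0.977], [-1.0, 0.001, 0.001]] 0.2948993535726387 [ 0.60246982 -0.10919659 -2.36700875]
[ 13 189 147] [ 14 146 247] [ 19 102 215]
3071 (array([ 5.22005775e-01, -4.58613546e-04, -3.46559759e-02]), np.float64(0.07886654138565063))
2487 (293, 181, 68, 48) (array([ 0.52411182,  0.00286646, -0.0273541 ]), np.float64(0.25493067502975464))
   [0.03, -0.09, 0.68] [0.41, 0.03, -0.02]
   [0.03, -0.07, 0.68] [0.41, 0.0, 0.0]
   [0.03, -0.04, 0.68] [0.41, 0.0, 0.0]
   [0.03, -0.02, 0.68] [0.41, 0.0, 0.0]
   [0.03, 0.0, 0.68] [0.41, 0.0, 0.0]
   [0.03, 0.03, 0.68] [0.41, 0.0, 0.0]
```

Emit:
play_rows(deltas=[0.03,-0.09,0.7,0.45,0.03,-0.02,0.1,0.03,-0.07,0.7,0.45,0,0,0.1,0.03,-0.04,0.7,0.45,0,0,0.1,0.03,-0.02,0.68,0.4,0,0,0.1,0.03,0,0.68,0.4,0,0,0.1])

```text
time_s: 7.28
position: [0.5261, -0.163, 0.1764]
tcp_rot: [[-0.015, -1.0, -0.017], [0.001, -0.017, 1.0], [-1.0, 0.015, 0.001]]
wrist_force: [0.7, 0.4, -2.1]
gripper_width: 0.294
```

```bash
python3 - <<'E'
from fs import *
st=arm.read_state();print(st["position"],st["tcp_rot"].round(3).tolist())
s=arm.snapshot("wrist");save("w3.png",s["frame"]);T=tw(st)@s["hand_eye"]
ps=[];
for r in arm.regions_of(s,"chip0")[:6]:
    print(round(r["score"],2),r["point"],r["region"].sum(),onz(s,[r["point"][::-1]],.015,T).round(3))
for r in arm.regions_of(s,"plate"):
    print(round(r["score"],2),r["point"],r["region"].sum(),onz(s,[r["point"][::-1]],.012,T).round(3))
plan([(.525,-.115,.12,88,4)])
E
```

```text
[ 0.52614456 -0.16301144  0.17643742] [[-0.015, -1.0, -0.017], [0.001, -0.017, 1.0], [-1.0, 0.015, 0.001]]
0.79 [184.8, 472.9] 284 [[0.513 0.005 0.015]]
0.69 [228.6, 317.3] 11975 [[ 0.565 -0.162  0.015]]
0.57 [198.0, 435.4] 273 [[ 0.528 -0.034  0.015]]
0.52 [214.3, 504.2] 303 [[0.545 0.045 0.015]]
0.88 [183.4, 461.4] 18673 [[ 0.512 -0.006  0.012]]
0.58 [30.9, 574.8] 9329 [[0.36  0.085 0.012]]
   [0.24, -0.0, 0.19] [0.17, 0.03, -0.17]
   [0.23, 0.0, 0.19] [0.17, 0.0, 0.0]
   [0.24, 0.01, 0.2] [0.17, 0.0, 0.0]
   [0.23, 0.01, 0.19] [0.17, 0.0, 0.0]
```

View pics/w3.png

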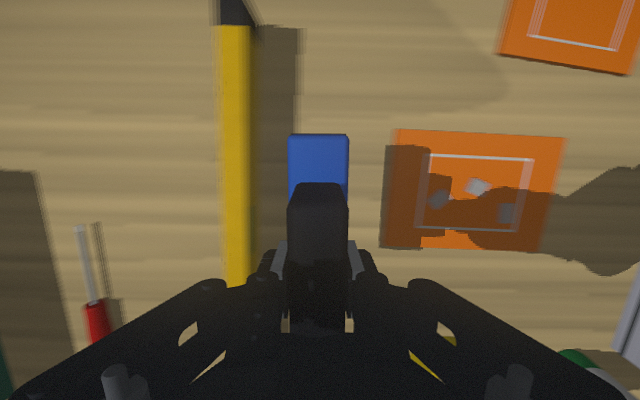

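The scraper is held square. The chips at (437,198), (473,185) and (504,214) agree with the top view to about 2 mm.

Emit:
play_rows(deltas=[0.4,0,0.19,0.15,0.03,-0.17,0.1,0.4,0,0.19,0.15,0,0,0.1,0.4,0,0.2,0.15,0,0,0.1,0.3,0,0.1,0.1,0,0,0.1,0,0,0,0,0,0,0.1])

```text
time_s: 8.05
position: [0.5231, -0.1255, 0.0794]
tcp_rot: [[-0.006, -0.999, 0.031], [-0.004, 0.031, 1.0], [-1.0, 0.006, -0.004]]
wrist_force: [1.0, 0.7, -2.3]
gripper_width: 0.294
```

```bash
python3 - <<'E'
from fs import *
st=arm.read_state();print(st["position"],st["tcp_rot"].round(3).tolist())
plan([(.526,-.105,.0605,88,3)])
E
```

```text
[ 0.52305771 -0.12548451  0.07939307] [[-0.006, -0.999, 0.031], [-0.004, 0.031, 1.0], [-1.0, 0.006, -0.004]]
   [0.1, -0.01, 0.11] [0.01, -0.05, -0.07]
   [0.11, -0.01, 0.12] [0.01, 0.0, 0.0]
   [0.1, -0.02, 0.11] [0.01, 0.0, 0.0]
```

Emit:
play_rows(deltas=[0.1,-0.01,0.08,0,-0.05,-0.07,0.1,0.1,-0.01,0.08,0,0,0,0.1,0.1,-0.02,0.08,0,0,0,0.1,0,0,0,0,0,0,0.1])

```text
time_s: 8.55
position: [0.5269, -0.1125, 0.0613]
tcp_rot: [[0.003, -0.999, 0.033], [-0.001, 0.033, 0.999], [-1.0, -0.003, -0.001]]
wrist_force: [0.3, 0.5, -1.2]
gripper_width: 0.298
```

```bash
python3 - <<'E'
from fs import *
st=arm.read_state();print(st["position"],st["tcp_rot"].round(3).tolist())
plan([(.534,.13,.0605,88,9)])
E
```

```text
[ 0.52693467 -0.11247391  0.06128294] [[0.003, -0.999, 0.033], [-0.001, 0.033, 0.999], [-1.0, -0.003, -0.001]]
   [0.0, 0.0, 0.45] [0.0, -0.01, 0.03]
   [0.0, 0.0, 0.45] [0.0, 0.0, 0.0]
   [0.0, 0.0, 0.45] [0.0, 0.0, 0.0]
   [0.0, 0.0, 0.45] [0.0, 0.0, 0.0]
   [0.0, 0.0, 0.45] [0.0, 0.0, 0.0]
   [0.0, 0.0, 0.45] [0.0, 0.0, 0.0]
   [0.0, 0.01, 0.45] [0.0, 0.0, 0.0]
   [0.01, 0.0, 0.45] [0.0, 0.0, 0.0]
   [0.0, 0.01, 0.44] [0.0, 0.0, 0.0]
```

Emit:
play_rows(deltas=[0,0,0.28,0,0,0.03,0.1,0,0,0.28,0,0,0,0.1,0,0,0.28,0,0,0,0.1,0,0,0.28,0,0,0,0.1,0,0,0.28,0,0,0,0.1])

```text
time_s: 9.18
position: [0.5305, -0.0225, 0.0621]
tcp_rot: [[0.002, -0.999, 0.033], [-0.0, 0.033, 0.999], [-1.0, -0.002, -0.0]]
wrist_force: [-0.1, -0.8, -3.1]
gripper_width: 0.293
```

Emit:
play_rows(deltas=[0,0,0.28,0,0,0,0.1,0,0,0.28,0,0,0,0.1,0,0,0.28,0,0,0,0.1,0,0,0.28,0,0,0,0.1,0,0,0.28,0,0,0,0.1])

```text
time_s: 9.8
position: [0.5334, 0.0677, 0.062]
tcp_rot: [[0.002, -0.999, 0.032], [-0.001, 0.032, 0.999], [-1.0, -0.002, -0.0]]
wrist_force: [-0.6, 0.7, -2.4]
gripper_width: 0.296
```

```bash
python3 - <<'E'
from fs import *
st=arm.read_state();print(st["position"],st["tcp_rot"].round(3).tolist(),st["gripper_width"],st["wrist_force"])
plan([(.534,.135,.0605,88,5)])
s=arm.snapshot("scene");save("s1.png",cv2.resize(s["frame"][130:280,230:430],None,fx=4,fy=4))
E
```

```text
[0.53335532 0.06767867 0.06204676] [[0.002, -0.999, 0.032], [-0.001, 0.032, 0.999], [-1.0, -0.002, -0.0]] 0.2960929637865914 [-0.59824066  0.68843114 -2.44681508]
   [0.01, 0.01, 0.22] [0.01, -0.01, 0.02]
   [0.0, 0.0, 0.23] [0.01, 0.0, 0.0]
   [0.01, 0.01, 0.22] [0.01, 0.0, 0.0]
   [0.0, 0.0, 0.23] [0.01, 0.0, 0.0]
   [0.01, 0.01, 0.22] [0.01, 0.0, 0.0]
```

View pics/s1.png

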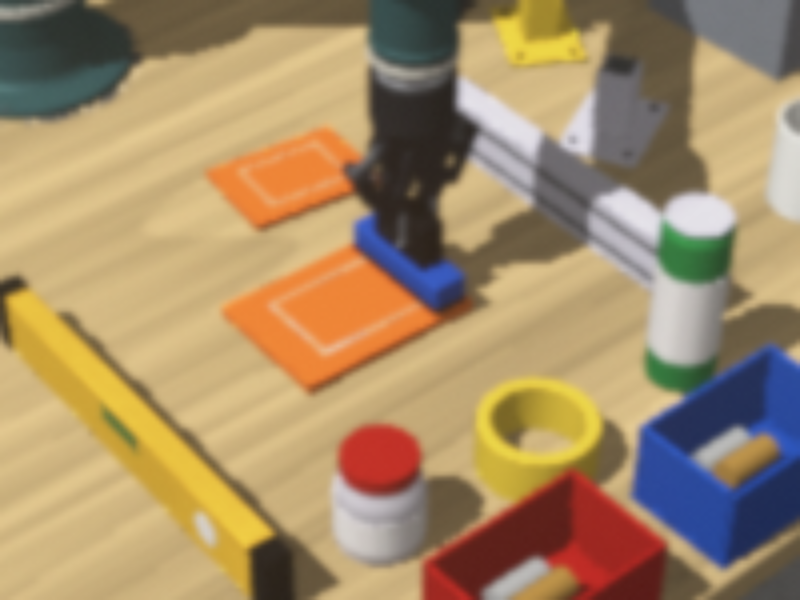

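The plate behind the blade is clear, with no chips left there. I'll carry on over the edge.

Emit:
play_rows(deltas=[0.03,0,0.22,0,0,0.02,0.1,0.02,0,0.23,0,0,0,0.1,0.01,0,0.22,0,0,0,0.1,0.01,0,0.23,0,0,0,0.1,0,0,0.2,0,0,0,0.1])

```text
time_s: 10.48
position: [0.5354, 0.1403, 0.0574]
tcp_rot: [[-0.0, -1.0, 0.03], [0.001, 0.03, 1.0], [-1.0, 0.0, 0.001]]
wrist_force: [1.1, -0.1, -2.5]
gripper_width: 0.294
```

Emit:
play_rows(deltas=[0,0,0,0,0,0,0.1,-0.5,0,0,0,0,0,0.1,-0.8,0,-0.3,0,0,0,0.1,-0.8,0,-0.7,0,0,0,0.1,0,0,-0.9,0,0,0,0.1])

```text
time_s: 11.1
position: [0.5323, 0.0281, 0.186]
tcp_rot: [[-0.001, -1.0, 0.021], [-0.0, 0.021, 1.0], [-1.0, 0.001, -0.0]]
wrist_force: [1.2, -1.2, -2.6]
gripper_width: 0.293
```

Emit:
play_rows(deltas=[0,0,-0.9,0,0,0,0.1,0,0,-0.9,0,0,0,0.1,0,0,-0.9,0,0,0,0.1,0,0,-0.4,0,0,0,0.1,0,0,0,0,0,0,0.1])

```text
time_s: 11.72
position: [0.5251, -0.1719, 0.1884]
tcp_rot: [[0.003, -0.999, 0.034], [-0.003, 0.034, 0.999], [-1.0, -0.003, -0.003]]
wrist_force: [-0.6, 0.0, -2.3]
gripper_width: 0.294
```

```bash
python3 - <<'E'
from fs import *
st=arm.read_state();print(st["time_s"],st["position"],st["tcp_rot"].round(3).tolist(),st["gripper_width"])
plan([(.525,-.167,.048,88,4)])
s=arm.snapshot("top")
a=cv2.resize(s["frame"][170:240,220:380],None,fx=5,fy=5)
s2=arm.snapshot("wrist");save("c1.png",np.vstack([a[:, :800],cv2.resize(s2["frame"],(400,250))[:, :].repeat(2,1)[:, :800]]))
for q in("chip0","chip1","chip2"):
  for r in arm.regions_of(s,q):print(q,round(r["score"],2),r["point"],r["region"].sum(),onz(s,[r["point"][::-1]],.003).round(3))
E
```

```text
11.725 [ 0.52513442 -0.171887    0.18835053] [[0.003, -0.999, 0.034], [-0.003, 0.034, 0.999], [-1.0, -0.003, -0.003]] 0.29395011449120123
   [0.58, 0.0, 0.02] [0.0, -0.03, 0.03]
   [0.59, 0.0, 0.02] [0.0, 0.0, 0.0]
   [0.58, 0.0, 0.02] [0.0, 0.0, 0.0]
   [0.59, 0.01, 0.02] [0.0, 0.0, 0.0]
chip0 0.23 [209.2, 323.2] 3089 [[0.513 0.011 0.003]]
chip1 0.23 [209.2, 323.2] 3089 [[0.513 0.011 0.003]]
chip2 0.23 [209.2, 323.2] 3089 [[0.513 0.011 0.003]]
```

View pics/c1.png

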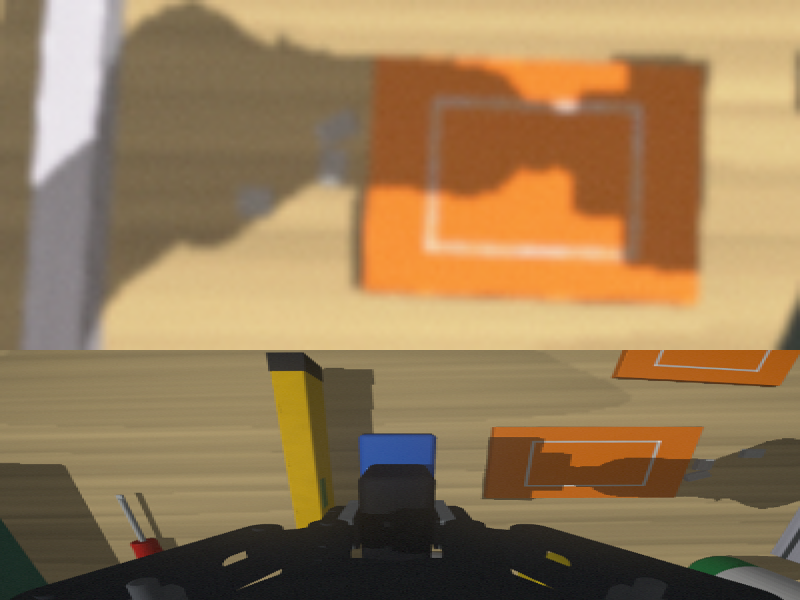

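All three chips lie on the bench, left of the plate in the crop at about (335,125), (330,165) and (255,200). Next I stand the scraper down between the plate and the level.

Emit:
play_rows(deltas=[0.6,0,0.05,0,-0.03,0.03,0.1,0.6,0,0.05,0,0,0,0.1,0.5,0,0.05,0,0,0,0.1,0.3,0,0.02,0,0,0,0.1,0,0,0,0,0,0,0.1])

```text
time_s: 12.6
position: [0.5301, -0.1494, 0.0659]
tcp_rot: [[0.004, -1.0, 0.015], [0.004, 0.015, 1.0], [-1.0, -0.004, 0.004]]
wrist_force: [-0.4, -0.0, -1.7]
gripper_width: 0.297
```

```bash
python3 - <<'E'
from fs import *
st=arm.read_state();print(st["position"],st["tcp_rot"].round(4).tolist(),st["wrist_force"])
plan([(st["position"][0],st["position"][1],.0455,None,3)])
E
```

```text
[ 0.53012103 -0.14943018  0.06585202] [[0.0037, -0.9999, 0.0148], [0.0041, 0.0149, 0.9999], [-1.0, -0.0037, 0.0042]] [-0.42141183 -0.03944741 -1.6873169 ]
   [0.11, 0.0, -0.0] [-0.0, 0.05, 0.04]
   [0.11, 0.0, -0.0] [0.0, 0.0, 0.0]
   [0.12, 0.0, -0.0] [0.0, 0.0, 0.0]
```

Emit:
play_rows(deltas=[0.11,0,-0.05,0,0.05,0.04,0.1,0.11,0,-0.05,0,0,0,0.1,0.08,0,0,0,0,0,0.1,0.04,0,0,0,0,0,0.1,0,0,0,0,0,0,0.1])

```text
time_s: 13.22
position: [0.5325, -0.1567, 0.0471]
tcp_rot: [[0.005, -1.0, 0.015], [-0.002, 0.015, 1.0], [-1.0, -0.006, -0.001]]
wrist_force: [-0.0, -0.3, -2.4]
gripper_width: 0.296
```

```bash
python3 - <<'E'
from fs import *
st=arm.read_state();print(st["position"],st["tcp_rot"].round(4).tolist(),st["wrist_force"])
E
```

```text
[ 0.53247589 -0.15668811  0.04706576] [[0.0055, -0.9999, 0.015], [-0.0015, 0.015, 0.9999], [-1.0, -0.0055, -0.0015]] [-0.03600699 -0.29919963 -2.37040905]
```

Emit:
play_rows(deltas=[0.03,0,0,0,0,0.05,0.1,0.03,0,0,0,0,0,0.1,0,0,0,0,0,0,0.1])

```text
time_s: 13.6
position: [0.533, -0.1569, 0.0463]
tcp_rot: [[0.002, -1.0, 0.015], [0.0, 0.015, 1.0], [-1.0, -0.002, 0.0]]
wrist_force: [0.4, 0.9, -2.2]
gripper_width: 0.296
```

Emit:
play_rows(deltas=[0.03,0,0,0,0,0,0.1,0,0,0,0,0,0,0.5,0,0,0,0,0,0,0.5,0,0,0,0,0,0,0.5,0,0,0,0,0,0,0.5])

```text
time_s: 14.22
position: [0.5341, -0.1569, 0.0457]
tcp_rot: [[0.004, -1.0, 0.015], [0.0, 0.015, 1.0], [-1.0, -0.004, 0.0]]
wrist_force: [-0.3, 0.6, 0.3]
gripper_width: 0.507
```

Emit:
play_rows(deltas=[-0.3,0,0,0,0,0,0.5,-0.7,0,0,0,0,0,0.5,-0.9,0,0,0,0,0,0.5,-0.9,0,0,0,0,0,1,-0.4,0,0,0,0,0,1])

```text
time_s: 14.85
position: [0.5323, -0.1574, 0.2459]
tcp_rot: [[0.001, -1.0, 0.016], [0.0, 0.016, 1.0], [-1.0, -0.001, 0.0]]
wrist_force: [-0.2, 0.2, -1.1]
gripper_width: 0.902
```

```bash
python3 - <<'E'
from fs import *
st=arm.read_state();print(st["time_s"],st["position"],st["tcp_rot"].round(3).tolist(),st["gripper_width"])
s=arm.snapshot("wrist");T=tw(st)@s["hand_eye"];save("w4.png",s["frame"])
print(scr(s,T,(.533,-.157,-.015),90))
t=arm.snapshot("top")
for r in arm.regions_of(t,"shoe"):
    print(round(r["score"],2),r["point"],r["region"].sum())
    if abs(r["point"][0]-219)<20:
        print(fit(t,r["region"],[boxpts((0,.006),(.08,.11)),boxpts((0,.075),(.036,.036))],(.46,.37,.45)))
plan([(.5,.05,.235,100,5),(.46,.33,.235,112,6)])
E
```

```text
14.85 [ 0.53231849 -0.15742229  0.24591848] [[0.001, -1.0, 0.016], [0.0, 0.016, 1.0], [-1.0, -0.001, 0.0]] 0.9021673920457132
uv [317.45142857 183.1999771 ] bb [306 133] [332 226]
(array([ 0.53185271, -0.15541729, -0.02206868]), np.float64(0.08127909898757935))
0.77 [285.8, 161.3] 1181
0.76 [220.8, 189.2] 1052
(array([0.4744939 , 0.383789  , 0.42387714]), np.float64(0.17251402139663696))
   [0.03, 0.12, 0.69] [-0.44, 0.01, 0.0]
   [0.03, 0.09, 0.69] [-0.44, 0.0, 0.0]
   [0.03, 0.06, 0.7] [-0.44, 0.0, 0.0]
   [0.03, 0.04, 0.7] [-0.44, 0.0, 0.0]
   [0.03, 0.01, 0.69] [-0.44, 0.0, 0.0]
   [-0.0, -0.03, 0.79] [-0.4, 0.0, 0.0]
   [-0.0, -0.05, 0.78] [-0.4, 0.0, 0.0]
   [-0.0, -0.08, 0.78] [-0.4, 0.0, 0.0]
   [-0.0, -0.11, 0.78] [-0.4, 0.0, 0.0]
   [-0.0, -0.13, 0.77] [-0.4, 0.0, 0.0]
   [-0.0, -0.16, 0.77] [-0.4, 0.0, 0.0]
```

View pics/w4.png

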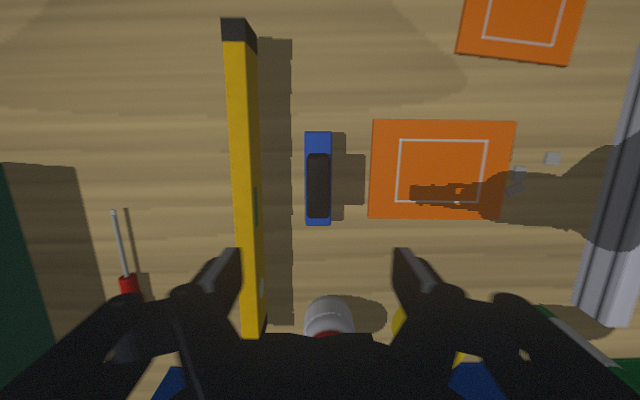

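The scraper stands upright and free at (318,178). The plate is clear, and the chips are on the bench at (519,172), (514,185) and (552,158).

```bash
cat > fp.py <<'E'
from fs import *
def plate(s,T,x0=(.522,0,-.035)):
    hsv=cv2.cvtColor(s["frame"],cv2.COLOR_RGB2HSV).astype(int)
    w=((hsv[...,0]<17)&(hsv[...,1]>170)).astype(np.uint8);w=cv2.morphologyEx(w,cv2.MORPH_OPEN,np.ones((3,3)))
    n,l,stt,ce=cv2.connectedComponentsWithStats(w);uv=proj(s,[[x0[0],x0[1],.012]],T)[0]
    i=min((i for i in range(1,n) if stt[i,4]>1500),key=lambda i:np.hypot(*(ce[i]-uv)))
    c=cv2.convexHull(np.argwhere(l==i)[:,::-1].astype(np.int32));w[:]=0;cv2.fillConvexPoly(w,c,1)
    print("plate bb",cv2.boundingRect(c))
    return fit(s,w,[boxpts((0,.012),(.13,.18))],x0,T)
E
python3 - <<'E'
from fp import *
st=arm.read_state();s=arm.snapshot("wrist");T=tw(st)@s["hand_eye"]
p,e=plate(s,T);print(p,e)
q=onz(s,[[519,172],[514,185],[552,158],[399,140],[488,141]],.003,T);c,n=np.cos(p[2]),np.sin(p[2])
print("in plate frame",((q[:,:2]-p[:2])@np.array([[c,-n],[n,c]])).round(3).tolist())
E
```

```text
plate bb (397, 142, 87, 59)
[ 0.54975441 -0.00256002 -0.02625907] 0.6465826034545898
in plate frame [[-0.027, 0.117], [-0.009, 0.113], [-0.046, 0.158], [-0.067, -0.049], [-0.067, 0.068]]
```

Emit:
play_rows(deltas=[0,0.12,0.7,-0.44,0,0,1,0,0.09,0.75,-0.44,0,0,1,0,0.06,0.75,-0.44,0,0,1,0,0.04,0.75,-0.44,0,0,1,0,0.01,0.75,-0.44,0,0,1])

```text
time_s: 15.68
position: [0.4927, 0.0659, 0.2358]
tcp_rot: [[-0.016, -0.985, -0.172], [-0.003, -0.172, 0.985], [-1.0, 0.016, -0.001]]
wrist_force: [0.6, 0.1, -0.3]
gripper_width: 1.002
```

Emit:
play_rows(deltas=[0,-0.03,0.8,-0.4,0,0,1,0,-0.05,0.8,-0.4,0,0,1,0,-0.08,0.8,-0.4,0,0,1,0,-0.11,0.8,-0.4,0,0,1,0,-0.13,0.8,-0.4,0,0,1])

```text
time_s: 16.3
position: [0.4515, 0.3095, 0.2278]
tcp_rot: [[-0.028, -0.938, -0.344], [-0.011, -0.344, 0.939], [-1.0, 0.03, -0.001]]
wrist_force: [0.6, -0.3, 0.1]
gripper_width: 1.001
```

Emit:
play_rows(deltas=[0,-0.13,0.5,-0.4,0,0,1,0,0,0,0,0,0,1])

```text
time_s: 16.55
position: [0.4457, 0.344, 0.2246]
tcp_rot: [[-0.032, -0.923, -0.384], [-0.015, -0.384, 0.923], [-0.999, 0.035, -0.001]]
wrist_force: [0.5, -1.1, -0.3]
gripper_width: 1.0
```

```bash
cat > sh.py <<'E'
from fp import *
SH=[boxpts((0,.006),(.08,.11)),boxpts((0,.075),(.036,.036))]
def shoe(s,T,x0=(.4745,.384,.44)):
    uv=proj(s,[[x0[0],x0[1],.03]],T)[0]
    rs=arm.regions_of(s,"shoe");r=min(rs,key=lambda r:np.hypot(*(np.array(r["point"][::-1])-uv)))
    print("uv",uv,[(round(a["score"],2),a["point"]) for a in rs],r["region"].sum())
    return fit(s,r["region"],SH,x0,T)
E
python3 - <<'E'
from sh import *
st=arm.read_state();print(st["time_s"],st["position"],st["tcp_rot"].round(3).tolist())
s=arm.snapshot("wrist");T=tw(st)@s["hand_eye"];save("w5.png",s["frame"])
p,e=shoe(s,T);print(p,e,"jaw",np.degrees(p[2])+90)
plan([(p[0],p[1],.16,np.degrees(p[2])+90,4)])
E
```

```text
16.55 [0.44567108 0.34401091 0.22461785] [[-0.032, -0.923, -0.384], [-0.015, -0.384, 0.923], [-0.999, 0.035, -0.001]]
uv [338.13438933 225.60127889] [(0.77, [108.4, 438.6]), (0.55, [219.3, 335.5])] 5162
[0.47266752 0.38195804 0.46766154] 0.04094141721725464 jaw 116.79503239774385
   [0.26, -0.17, 0.12] [-0.22, -0.02, -0.4]
   [0.27, -0.17, 0.11] [-0.22, 0.0, 0.0]
   [0.27, -0.17, 0.11] [-0.22, 0.0, 0.0]
   [0.28, -0.17, 0.11] [-0.22, 0.0, 0.0]
```

View pics/w5.png

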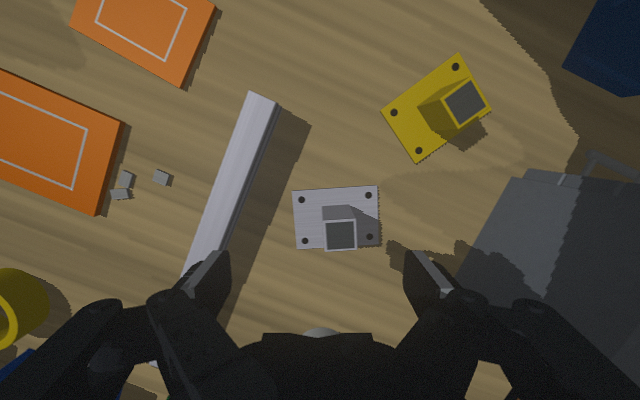

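The shoe is at (337,220) with its stub top at (341,236), and the model fit is good (4% residual). The chips lie flat at (127,180), (121,194) and (161,177), clear of the plate.

Emit:
play_rows(deltas=[0.3,-0.18,0.13,-0.22,-0.02,-0.4,1,0.3,-0.18,0.13,-0.22,0,0,1,0.3,-0.18,0.12,-0.22,0,0,1,0.3,-0.18,0.12,-0.22,0,0,1,0,0,0,0,0,0,1])

```text
time_s: 17.27
position: [0.4799, 0.3751, 0.1511]
tcp_rot: [[0.003, -0.899, -0.437], [-0.005, -0.437, 0.899], [-1.0, -0.0, -0.006]]
wrist_force: [0.2, -0.8, -0.4]
gripper_width: 1.001
```

```bash
python3 - <<'E'
from sh import *
st=arm.read_state();print(st["time_s"],st["position"],st["tcp_rot"].round(3).tolist())
s=arm.snapshot("wrist");T=tw(st)@s["hand_eye"]
p,e=shoe(s,T,(.4727,.382,.4677));print(p,e,"jaw",np.degrees(p[2])+90)
plan([(p[0],p[1],.035,np.degrees(p[2])+90,5)])
E
```

```text
17.275 [0.47988365 0.37514168 0.15109556] [[0.003, -0.899, -0.437], [-0.005, -0.437, 0.899], [-1.0, -0.0, -0.006]]
uv [327.598044   197.75730714] [(0.83, [191.2, 324.2]), (0.56, [51.7, 468.1])] 8461
[0.4719357  0.38199095 0.47095002] 0.027103424072265625 jaw 116.9834483556521
   [0.39, 0.02, 0.03] [-0.04, -0.05, 0.03]
   [0.39, 0.01, 0.03] [-0.04, 0.0, 0.0]
   [0.39, 0.02, 0.03] [-0.04, 0.0, 0.0]
   [0.4, 0.01, 0.04] [-0.04, 0.0, 0.0]
   [0.39, 0.02, 0.03] [-0.04, 0.0, 0.0]
```

Both fits agree to 1 mm. Going down.

Emit:
play_rows(deltas=[0.39,0.02,0.03,-0.04,-0.05,0.03,1,0.39,0.02,0.04,-0.04,0,0,1,0.39,0.02,0.04,-0.04,0,0,1,0.35,0.01,0.04,-0.04,0,0,1,0,0,0,0,0,0,1])

```text
time_s: 18.0
position: [0.4767, 0.3787, 0.0665]
tcp_rot: [[0.008, -0.896, -0.443], [0.005, -0.443, 0.896], [-1.0, -0.009, 0.001]]
wrist_force: [0.5, 1.3, 0.2]
gripper_width: 0.998
```

```bash
python3 - <<'E'
from sh import *
plan([(.472,.382,.035,117,2)])
E
```

```text
[0.26, 0.03, 0.04] [-0.07, 0.01, 0.1]
   [0.26, 0.02, 0.04] [-0.07, 0.0, 0.0]
```

Emit:
play_rows(deltas=[0.26,0.04,0.05,-0.07,0,0.1,1,0.26,0.03,0.04,-0.07,0,0,1,0.1,0,0,0,0,0,1,0,0,0,0,0,0,0.7,0,0,0,0,0,0,0.2])

```text
time_s: 18.62
position: [0.4721, 0.3823, 0.0299]
tcp_rot: [[0.003, -0.891, -0.454], [0.003, -0.454, 0.891], [-1.0, -0.004, 0.001]]
wrist_force: [0.2, -0.4, -0.4]
gripper_width: 0.607
```

```bash
python3 - <<'E'
from sh import *
st=arm.read_state();print(st["position"],st["gripper_width"])
plan([(.472,.382,.035,117,1)])
E
```

```text
[0.47208668 0.38226808 0.02987044] 0.6066417842258253
   [-0.09, 0.0, -0.0] [-0.01, 0.01, 0.05]
```

Emit:
play_rows(deltas=[0,0,0,0,0,0.05,0.2,0,0,0,0,0,0,0.2,0,0,0,0,0,0,0.2,0,0,0,0,0,0,0.2])

```text
time_s: 19.12
position: [0.4723, 0.3822, 0.0304]
tcp_rot: [[-0.001, -0.891, -0.453], [0.001, -0.453, 0.891], [-1.0, 0.0, 0.001]]
wrist_force: [0.2, 0.2, -0.8]
gripper_width: 0.411
```

Emit:
play_rows(deltas=[-0.3,0,0,0,0,0,0.2,-0.6,0,0,0,0,0,0.2,-0.7,0,0,0,0,0,0.2,-0.7,0,0,0,0,0,0.2,-0.3,0,0,0,0,0,0.2])

```text
time_s: 19.75
position: [0.4709, 0.3806, 0.1925]
tcp_rot: [[-0.004, -0.892, -0.453], [-0.002, -0.453, 0.892], [-1.0, 0.005, 0.0]]
wrist_force: [0.8, 0.2, -5.3]
gripper_width: 0.415
```

```bash
python3 - <<'E'
from sh import *
st=arm.read_state();print(st["time_s"],st["position"],st["tcp_rot"].round(3).tolist(),st["gripper_width"],st["wrist_force"])
t=arm.snapshot("top");
for r in arm.regions_of(t,"plate"):
    m=cv2.morphologyEx(r["region"].astype(np.uint8),cv2.MORPH_CLOSE,np.ones((9,9)))
    if abs(r["point"][1]-326)<15 and abs(r["point"][0]-206)<10: print(m.sum(),fit(t,m,[boxpts((0,.012),(.13,.18))],(.522,.001,-.03)))
plan([(.47,.38,.18,None,1),(.522,0,.18,88,9)])
E
```

```text
19.75 [0.47085916 0.38056022 0.19246712] [[-0.004, -0.892, -0.453], [-0.002, -0.453, 0.892], [-1.0, 0.005, 0.0]] 0.41508167452702754 [ 0.79181063  0.22202817 -5.31255479]
3093 (array([ 0.52313248,  0.00126457, -0.0195709 ]), np.float64(0.07205045223236084))
   [0.2, 0.02, -0.0] [0.0, 0.01, -0.04]
   [0.0, 0.23, -0.67] [0.64, 0.0, 0.0]
   [0.0, 0.2, -0.68] [0.64, 0.0, 0.0]
   [0.0, 0.16, -0.69] [0.64, 0.0, 0.0]
   [0.0, 0.12, -0.7] [0.64, 0.0, 0.0]
   [0.0, 0.08, -0.71] [0.64, 0.0, 0.0]
   [0.0, 0.04, -0.71] [0.64, 0.0, 0.0]
   [0.0, -0.01, -0.71] [0.64, 0.0, 0.0]
   [0.0, -0.04, -0.71] [0.64, 0.0, 0.0]
   [0.0, -0.09, -0.71] [0.64, 0.0, 0.0]
```

Emit:
play_rows(deltas=[0,0.23,-0.67,0.6,0.01,-0.04,0.2,0,0.2,-0.68,0.6,0,0,0.2,0,0.16,-0.69,0.6,0,0,0.2,0,0.12,-0.7,0.6,0,0,0.2,0,0.08,-0.71,0.6,0,0,0.2])

```text
time_s: 20.48
position: [0.4967, 0.1669, 0.1888]
tcp_rot: [[-0.006, -0.978, -0.207], [-0.002, -0.207, 0.978], [-1.0, 0.006, -0.0]]
wrist_force: [0.1, 0.6, -4.3]
gripper_width: 0.41
```

```bash
python3 - <<'E'
from sh import *
st=arm.read_state();print(st["time_s"],st["position"],st["tcp_rot"].round(3).tolist(),st["gripper_width"])
s=arm.snapshot("wrist")
f=cv2.imread("pics/w4.png")[:,:,::-1].copy()
W=np.eye(4);W[:3,:3]=[[.001,-1,.016],[0,.016,1],[-1,-.001,0]];W[:3,3]=[.5323185,-.1574223,.2459185];T=W@s["hand_eye"]
hsv=cv2.cvtColor(f,cv2.COLOR_RGB2HSV).astype(int)
w=((hsv[...,0]<17)&(hsv[...,1]>170)).astype(np.uint8);w=cv2.morphologyEx(w,cv2.MORPH_OPEN,np.ones((3,3)))
for name,win,par in(("outer",(360,108,525,228),[boxpts((0,.012),(.13,.18))]),):
    z=np.zeros_like(w);z[win[1]:win[3],win[0]:win[2]]=w[win[1]:win[3],win[0]:win[2]]
    c=cv2.convexHull(np.argwhere(z)[:,::-1].astype(np.int32));m=np.zeros_like(w);cv2.fillConvexPoly(m,c,1)
    print(name,cv2.boundingRect(c),fit({**s},m,par,(.522,0,-.03),T))
n,l,stt,ce=cv2.connectedComponentsWithStats(w);i=l[170,430];c=cv2.convexHull(np.argwhere(l==i)[:,::-1].astype(np.int32));m[:]=0;cv2.fillConvexPoly(m,c,1)
print("inner",fit(s,m,[boxpts((.012,.012),(.076,.106))],(.522,0,-.03),T))
plan([(.5225,0,.18,88.5,5)])
E
```

```text
20.475 [0.49674478 0.16688812 0.18875883] [[-0.006, -0.978, -0.207], [-0.002, -0.207, 0.978], [-1.0, 0.006, -0.0]] 0.4103144062436638
outer (368, 119, 148, 100) (array([ 0.52242142,  0.00372986, -0.02664833]), np.float64(0.01669466495513916))
inner (array([ 0.52319708,  0.00405365, -0.02687428]), np.float64(0.024243414402008057))
   [0.03, 0.02, -0.54] [0.52, -0.06, -0.08]
   [0.03, 0.0, -0.54] [0.52, 0.0, 0.0]
   [0.03, -0.02, -0.53] [0.52, 0.0, 0.0]
   [0.03, -0.05, -0.53] [0.52, 0.0, 0.0]
   [0.03, -0.07, -0.54] [0.52, 0.0, 0.0]
```

Emit:
play_rows(deltas=[0.03,0.02,-0.54,0.52,-0.06,-0.08,0.2,0.03,0,-0.54,0.52,0,0,0.2,0.03,-0.02,-0.53,0.45,0,0,0.2,0.03,-0.05,-0.5,0.3,0,0,0.2,0,0,0,0,0,0,0.2])

```text
time_s: 21.15
position: [0.5139, 0.028, 0.1781]
tcp_rot: [[-0.007, -0.999, -0.034], [-0.001, -0.034, 0.999], [-1.0, 0.007, -0.001]]
wrist_force: [-0.6, 0.9, -5.0]
gripper_width: 0.417
```

```bash
python3 - <<'E'
from sh import *
st=arm.read_state();print(st["position"],st["tcp_rot"].round(3).tolist(),st["gripper_width"])
plan([(.5228,.0025,.09,88.5,4)])
E
```

```text
[0.51385084 0.02798028 0.1781074 ] [[-0.007, -0.999, -0.034], [-0.001, -0.034, 0.999], [-1.0, 0.007, -0.001]] 0.4174866218192725
   [0.37, -0.04, -0.11] [0.17, -0.01, -0.08]
   [0.37, -0.03, -0.11] [0.17, 0.0, 0.0]
   [0.36, -0.04, -0.1] [0.17, 0.0, 0.0]
   [0.37, -0.04, -0.11] [0.17, 0.0, 0.0]
```

Emit:
play_rows(deltas=[0.37,-0.04,-0.11,0.17,-0.01,-0.08,0.2,0.37,-0.03,-0.11,0.17,0,0,0.2,0.36,-0.04,-0.1,0.17,0,0,0.2,0.3,-0.04,-0.1,0.17,0,0,0.2,0,0,0,0,0,0,0.2])

```text
time_s: 21.78
position: [0.5212, 0.0065, 0.0898]
tcp_rot: [[-0.004, -1.0, 0.022], [0.002, 0.022, 1.0], [-1.0, 0.004, 0.002]]
wrist_force: [-0.2, 0.9, -3.1]
gripper_width: 0.414
```

```bash
python3 - <<'E'
from sh import *
st=arm.read_state();print(st["position"],st["tcp_rot"].round(3).tolist(),st["gripper_width"])
plan([(.5228,.0025,.063,88.5,3)])
E
```

```text
[0.52120432 0.00649536 0.08979039] [[-0.004, -1.0, 0.022], [0.002, 0.022, 1.0], [-1.0, 0.004, 0.002]] 0.41441134759231557
   [0.15, -0.01, -0.02] [0.02, 0.02, -0.04]
   [0.15, -0.01, -0.02] [0.02, 0.0, 0.0]
   [0.15, -0.01, -0.03] [0.02, 0.0, 0.0]
```

Emit:
play_rows(deltas=[0.15,-0.01,-0.03,0.02,0.02,-0.04,0.2,0.14,-0.01,-0.03,0.02,0,0,0.2,0.1,-0.01,-0.02,0,0,0,0.2,0.04,0,0,0,0,0,0.2,0,0,0,0,0,0,0.2])

```text
time_s: 22.4
position: [0.5242, 0.0026, 0.0638]
tcp_rot: [[0.003, -1.0, 0.024], [0.001, 0.024, 1.0], [-1.0, -0.003, 0.001]]
wrist_force: [-0.4, -0.2, -3.3]
gripper_width: 0.414
```

```bash
python3 - <<'E'
from sh import *
st=arm.read_state();print(st["time_s"],st["position"],st["tcp_rot"].round(3).tolist(),st["gripper_width"])
plan([(.5228,.0025,.0625,88.5,1)])
s=arm.snapshot("wrist");a=s["frame"][60:330,180:480]
t=arm.snapshot("scene");b=t["frame"][130:265,230:400]
save("f1.png",np.hstack([cv2.resize(a,(400,360)),cv2.resize(b,(400,360),interpolation=cv2.INTER_CUBIC)]))
T=tw(st)@s["hand_eye"]
for nm,pp,TT in(("wrist",s,T),("scene",t,None)):
  for r in arm.regions_of(pp,"shoe"):
    uv=proj(pp,[[.5228,.0025,.05]],TT)[0]
    if np.hypot(*(np.array(r["point"][::-1])-uv))<60:
        print(nm,round(r["score"],2),r["point"],r["region"].sum(),fit(pp,r["region"],SH,(.5228,.0025,-.027),TT,zoff=st["position"][2]-.0304))
E
```

```text
22.4 [0.52422213 0.00263715 0.06378975] [[0.003, -1.0, 0.024], [0.001, 0.024, 1.0], [-1.0, -0.003, 0.001]] 0.41449379462321545
   [0.02, 0.02, -0.0] [0.02, 0.01, 0.03]
wrist 0.76 [235.1, 317.8] 22189 (array([ 0.52395135,  0.00216384, -0.02937946]), np.float64(0.15903782844543457))
scene 0.87 [200.5, 316.3] 573 (array([5.21059942e-01, 5.10108864e-04, 2.55891418e-02]), np.float64(0.20337146520614624))
```

View pics/f1.png

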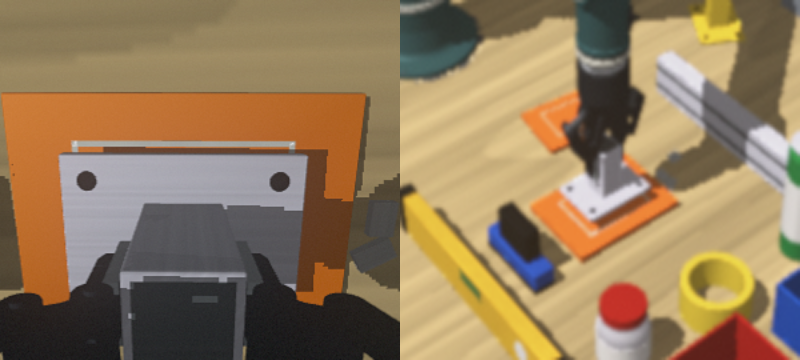

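The flange hovers parallel over the outline. In the left view, flange corners are at (62,154) and (306,154), and outline corners at (73,141) and (295,143). I'll compute the relative offset from this single picture.

```bash
python3 - <<'E'
from sh import *
st=arm.read_state();s=arm.snapshot("wrist");T=tw(st)@s["hand_eye"]
k=lambda u,v:[180+u*.75,60+v*.75]
o=onz(s,[k(73,141),k(295,143)],.012,T);f=onz(s,[k(62,154),k(306,154)],.0394,T)
for n,q in(("outline",o),("flange",f)):
    d=q[1]-q[0];a=np.arctan2(-d[0],d[1]);print(n,"edge mid",q.mean(0).round(4),"len",np.linalg.norm(d).round(4),"yaw",a.round(4),"centre",(q.mean(0)[:2]+.04*np.array([np.cos(a),np.sin(a)])).round(4))
print(st["position"],st["dq"].round(4))
E
```

```text
outline edge mid [0.483  0.0042 0.012 ] len 0.1128 yaw -0.0328 centre [0.523  0.0029]
flange edge mid [0.4847 0.004  0.0394] len 0.1074 yaw -0.0238 centre [0.5247 0.003 ]
[0.52438773 0.00265868 0.06408125] [ 0.0009  0.0019  0.0002  0.0016 -0.0008 -0.0012 -0.0011]
```

Offset is under 2 mm, yaw difference is 0.01 rad and the joints are still, so I'm handing in.

```bash
python3 - <<'E'
from h import *
print(arm.sign_off());st=arm.read_state();print(st["time_s"],st["position"],st["gripper_width"])
E
```

```text
the job is handed in; nothing more can be done
None
the job is handed in; nothing more can be done
```

I swept all three offcuts off the plate in one stroke and stood the scraper upright on the bench between the plate and the level. I then carried the shoe over the profile and handed in at about 22.5 s with it still held over the outline. No verdict was reported.

**Last checks:**
- **Position:** the shoe's centre was about 1.7 mm from the outline's centre, and the sides were within 0.01 rad.
- **Motion and grip:** tilt was about 0.003 rad, joint speeds were near zero and the gripper was still closed on the stub.
- **Offcuts and scraper:** pictures showed the offcuts on the bench and clear of the plate. The scraper was upright and free.
- **Bystanders:** they looked unmoved in the pictures, but I did not re-measure them.

**Where checks disagreed:**
- **Hover height:** the measured arm height gives about 21 mm above the plate. The flange's apparent size in the last wrist picture suggests about 5 mm less. Both are inside 10–30 mm.
- **Plate centre:** the top and wrist cameras differed by about 3–4 mm along y, so I used a value in between.
- **Shoe angle:** a coarse fit from the scene camera was poor (20% residual) and put the shoe about 0.05 rad off. I trusted the wrist picture instead.

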